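# Slide the inspection camera up to its focus stop

## Robot

A 6-joint arm with a two-finger parallel gripper is mounted at the origin on the work surface. World frame = base frame: x ahead of the robot, y to its left, z up, the work surface at z = 0. Lengths are in mm, angles in rad, forces in N, time in s.
With the tool pointing down it reaches from about 300 to 950 mm from the base axis. Payload 3.1 kg.
Tool frame: the origin (TCP) lies at the very end of the fingers, on their centre line; the grasp point (between the pads) lies 19 mm behind it; z points along the fingers, y is the line along which they close (so a half turn about z gives the same grasp; the last joint's range is limited). The gripper opens to 85 mm and grips with 20 to 120 N. Pads are 22 mm wide; open, the fingers measure 114 mm over their backs; the gripper's body (76 mm by 85 mm) begins 54 mm behind the grasp point. The pads swing forward as they close: fully open they stand 13 mm farther back than shut.
Start: joints at [-1.258, 0.308, 1.634, -0, 1.2, -0.07], TCP at [233.424, -579.78, 231.272] pointing down, gripper open.
Joint ranges: [-3.06, 3.06], [-0.79, 1.96], [0.05, 2.63], [-1.19, 4.34], [0.05, 2.64], [-2.94, 2.94]. Speed limits (rad/s): [2.79, 2.79, 3.14, 3.14, 3.14, 3.14].

## Interface

Orientations are given as a 3x3 rotation matrix whose columns are the frame's x, y, z axes.
In Python, from station import env gives the robot as it stands.
- The arm moves only by the tool apply_moves, never from a script. Its argument "targets" is a list of rows, each a list of 7 numbers: the opening, from 0 (shut) to 1 (fully open), then the shift along the tool's x, y, z scaled (see below), then the turn, a rotation vector about the tool's x, y, z scaled (see below). A call has 1 to 20 rows; each row shifts and turns the commanded pose from where the row before left it, along the tool's axes as they then stand; what a row does not reach is not made up. The controller multiplies each number of a shift by 25 mm and each number of a turn by 90 degrees. A row lasts 1/10 s, in which the tool goes at most 50 mm and 8.59 degrees, less where a joint would pass 70% of its speed; a pose out of reach is approached as far as the arm can. A call with a number of a shift or a turn outside -1 to 1 is refused whole. A call with a gripper value outside its range is refused whole. The fingers move at their own pace and stop on an object; "squeeze" is the grip in N (left out, the last holds). Time passes only in rows, so rows that do not move let the fingers close. It gives the time, the measured TCP pose, the force, the opening and the grip force at its end, in the units of the state.
- env.read_state(): the state, without advancing time (a new reading comes with each control period).
- env.get_image(name): name is "scene" or "top" or "wrist"; returns a dict with "frame" (384x512x3 uint8, red, green, blue), "vertical_fov" (degrees; the focal length in pixels is half the picture's height over the tangent of half this angle, whatever the lens; pixels are square), "cx", "cy" (the principal point, pixels), "cam_to_world" (4x4, takes a point from camera to world coordinates); the wrist camera has in their place "tool_from_camera" (4x4, takes a point from camera to tool coordinates, whose origin is the TCP and whose axes are the flange's). Camera axes: x right, y up, looking along -z (the intrinsics and any distortion apply to the point x, -y, -z); pixel columns grow to the right and rows downward; lengths in mm; the calibration is good to about 2 mm. The wrist camera is an equidistant fisheye: a pixel r from the principal point sees the ray r / f radians off the axis. A picture is of the moment at which its call begins: read the wrist's pose just before it. There is no depth.
- env.finish_job(): hands the job in; it is judged then, once.
The state is a dict: "t": time; "joint_positions": joint angles; "dq": joint speeds; "joint_efforts": joint torques, N m; "tcp_pos": TCP position; "tcp_rot": TCP orientation; "force": force on the tool from outside, world axes, zero at the start; "wrist_torque": the same for the moment, N m; "grip_width": finger opening in mm; "finger_force": force on a finger pad.
Only numpy, scipy, OpenCV 4.12 (cv2) and the standard library are available. Lean on these libraries where they do the work, as an engineer would, in place of code of your own. Each camera call takes 0.05 s, during which the arm holds its last target. There are 200 camera calls.

## Task

Bring the inspection camera up to its working distance from the sample cup: with the fingertips lightly press down the thumb pad in the middle of its carriage to release the brake, then, with the pad held down, push the carriage gently along the rail until its nose rests against the marked stop, and let the pad come up so that the brake holds it there. Never drag or shove the carriage with the brake on, grip nothing, keep off the camera and the cup stand, and leave everything lying around where it is.

Things in the scene. Friction and masses are not known exactly. Their poses are not given: they have to be found in the camera images.
- rail_base: fixed inspection rail: an aluminium base plate 150 x 500 x 16 that carries one straight steel rail (40 wide, 480 long, top 44 above the bench) and a white scale strip. Origin: centre of the plate's underside, on the bench. Its y axis runs along the rail, from the parked carriage towards the stop and the sample cup; z is up. (sizes in mm)
- camera_slide (a joint): position of the camera carriage along the rail in m: 0 is the parked end, it grows along rail_base's +y; the stop is met somewhere between 0.095 and 0.145. With the brake on it takes about 20 N to drag it (forbidden); with the brake released it slides with 1 to 2 N.
- carriage: the aluminium carriage that straddles the rail, 70 wide (across the rail), 170 long, flat top 68 above the bench; same axes as rail_base; its origin lies on the bench level under its middle. It carries the thumb pad in its middle and the camera at its nose (+y end). It cannot leave the rail. (sizes in mm)
- carriage_nose (a point): middle of the carriage's flat front (+y) face, 57 above the bench, 85 ahead of the carriage's middle; a thin pale line on the top marks this end (sizes in mm)
- pad_top (a point): middle of the upper face of the black thumb pad, 80 above the bench when up; moves with the pad. The face is 52 across the rail and 52 along it, between two upright ridges (6 thick, 8 high) at its front and rear ends, open at both sides across the rail. Fingertips set between the ridges press the face down and push the front ridge. (sizes in mm)
- pad_travel (a joint): how far the thumb pad is pressed down, in m: 0 up (brake on), 0.008 fully down. It starts to give at about 6 N and is fully down at 10 N (0.5 N per mm); the brake is off from about 0.0015 on, and comes on again by itself when the pad springs up.
- camera: black digital camera barrel, 34 to 46 across, axis 105 above the bench, held in a ring clamp over the carriage's nose: it begins 58 ahead of the carriage's middle, ends 160 ahead of it and tops out 128 above the bench. Moves with the carriage. Origin: as the carriage's. Not to be touched. (sizes in mm)
- stop: the marked stop: dark steel clamp block across the rail, 80 wide, 24 long along the rail, top 67 above the bench, with a pale line on its top and a thumbscrew at its side; rigidly fixed. Origin: on the bench level under its face towards the carriage; axes as rail_base's. (sizes in mm)
- stop_face (a point): middle of the stop's face that meets the carriage's nose, 57 above the bench; its y axis points along the rail away from the carriage (sizes in mm)
- cup_stand: fixed small stand on the rail beyond the stop that holds the steel sample cup 98 to 110 above the bench in front of the camera. Origin: on the bench level under the cup. Not to be touched. (sizes in mm)
- lens_cap: loose black lens cap, a disc 30 across and 12 high, lying on the base plate beside the rail; origin: centre of its underside. Leave alone. (sizes in mm)
- objective: loose spare objective lens, a steel cylinder 26 across and 34 high with a tapered top, standing on the base plate beside the rail; origin: centre of its underside. Leave alone. (sizes in mm)
- tweezers: loose steel tweezers 150 long, 8 high, lying on the bench on the robot's side of the base plate. Leave alone. (sizes in mm)
- wrench: loose steel wrench 120 long, lying on the bench on the robot's side of the base plate. Leave alone. (sizes in mm)
- air_bulb: loose black rubber air bulb with a nozzle, 62 across and 90 high, standing on the bench beyond the base plate. Leave alone. (sizes in mm)
- vial_rack: loose white vial rack 64 x 106, 53 high with its vials, on the bench beyond the base plate. Leave alone. (sizes in mm)
- amber_bottle: loose amber bottle, 56 across and 105 high, near the cup end of the base plate. Leave alone. (sizes in mm)
- septa_jar: loose small clear jar with a white cap, 48 across and 45 high, on the robot's side near the cup end. Leave alone. (sizes in mm)

How it is judged (in metres and radians):
On the way:
1. the thumb pad is pressed down while the carriage is still well away from the stop (value of joint pad_travel above 0.0015 m and y of carriage_nose in the frame of stop_face below -0.03 m), for 0.1 s.
At the end, for the whole second after the job is handed in: the carriage is at rest with its nose within 2 mm of the stop's face, and the thumb pad is up again (within 0.8 mm), brake on (y of carriage_nose in the frame of stop_face between -0.002 and 0.002 m and value of joint pad_travel below 0.0008 m and linear speed of carriage below 0.003 m/s); the robot touches nothing.
It fails at once if the carriage is dragged or shoved with the brake on ((velocity of joint camera_slide above 0.015 m/s and value of joint pad_travel below 0.0005 m) or (velocity of joint camera_slide below -0.015 m/s and value of joint pad_travel below 0.0005 m)).
It fails at once if the carriage or its pad is gripped or pressed hard (over 45 N of finger contact) (contact force between carriage and the fingers above 45 N).
It fails at once if the carriage is rammed against the stop (over 45 N) (contact force between carriage and stop above 45 N).
It fails at once if the camera or the cup stand is touched (contact force between any of camera, cup_stand and the fingers above 0.5 N or contact force between any of camera, cup_stand and the arm above 0.5 N).
It fails at once if a thing lying around is moved, lifted or tipped (distance of any of lens_cap, objective, tweezers, wrench, air_bulb, vial_rack, amber_bottle, septa_jar from where it was at the start of the episode above 0.01 m).
It also fails if it takes over 34 s, if anything falls off the work surface, if the arm or the gripper's body presses on something with over 40 N, if the wrist force passes 120 N, or if a joint passes its speed limit or range.

## Working session

There is one attempt and no reset: what is moved stays moved. The work goes in short steps, Python scripts to look and compute and a tool call to move; the robot and the scene stay as the last step left them, time stands still between calls to the robot, and variables do not carry over. Pictures are saved under pics/ and viewed, at most 10 in all, crops included, and the job is handed in when it is done.

Besides the shell and the picture viewer there is one more tool, called after "Emit:" as name([rows], argument=value, ...), one row to a line, values as JSON. apply_moves: Moves the arm, as the interface text tells. Its arguments: {"type":"object","properties":{"targets":{"type":"array","items":{"type":"array","items":{"type":"number"}}},"squeeze":{"type":"number"}},"required":["targets"]}

```bash
mkdir -p pics
cat > h.py <<'E'
import numpy as np, cv2, pickle
from station import env
def snap(n,f):
    d=env.get_image(n); cv2.imwrite(f'pics/{f}.png',cv2.cvtColor(d['frame'],cv2.COLOR_RGB2BGR)); pickle.dump(d,open(f'pics/{f}.pkl','wb')); return d
def ray(d,u,v):
    f=192/np.tan(np.radians(d['vertical_fov'])/2)
    r=np.array([(u-d['cx'])/f,-(v-d['cy'])/f,-1]); M=np.array(d['cam_to_world']); return M[:3,3],M[:3,:3]@r
def atz(d,u,v,z):
    o,r=ray(d,u,v); return o+r*(z-o[2])/r[2]
def proj(d,p):
    f=192/np.tan(np.radians(d['vertical_fov'])/2)
    M=np.array(d['cam_to_world']); c=M[:3,:3].T@(np.array(p)-M[:3,3]); return d['cx']-f*c[0]/c[2], d['cy']+f*c[1]/c[2]
E
python3 - <<'E'
from h import *
for n in('top','scene'):
    d=snap(n,n+'0'); print(n,{k:v for k,v in d.items() if k!='frame'})
    cv2.imwrite(f'pics/{n}0b.png',cv2.resize(cv2.imread(f'pics/{n}0.png'),(800,600),interpolation=cv2.INTER_CUBIC))
s=env.read_state();print(s['tcp_pos'],s['tcp_rot'],s['t'],s['grip_width'])
E
```

```text
top {'vertical_fov': 49.40841339862669, 'cx': 258.1220987581806, 'cy': 192.0631156101255, 'cam_to_world': array([[-2.12466507e-02,  9.89371154e-01, -1.43851661e-01,
         4.46544732e+02],
       [-9.99630288e-01, -1.85807569e-02,  1.98505224e-02,
         2.07319476e+02],
       [ 1.69666615e-02,  1.44220234e-01,  9.89400150e-01,
         9.00554401e+02],
       [ 0.00000000e+00,  0.00000000e+00,  0.00000000e+00,
         1.00000000e+00]])}
scene {'vertical_fov': 52.14529439882576, 'cx': 254.0721618302751, 'cy': 187.99181583562736, 'cam_to_world': array([[-8.98685501e-01, -3.61635389e-01,  2.48161673e-01,
         8.22338093e+02],
       [ 4.38364865e-01, -7.58882602e-01,  4.81594686e-01,
         6.73909867e+02],
       [ 1.41638945e-02,  5.41587520e-01,  8.40525040e-01,
         8.99777725e+02],
       [ 0.00000000e+00,  0.00000000e+00,  0.00000000e+00,
         1.00000000e+00]])}
[ 233.1870024  -579.06285292  230.15025877] [[ 9.27642498e-01  3.73468934e-01 -5.92849014e-04]
 [ 3.73469350e-01 -9.27640331e-01  2.01535563e-03]
 [ 2.02722066e-04 -2.09094047e-03 -9.99997793e-01]] 0.1 85.4973727501189
```

View pics/top0b.png

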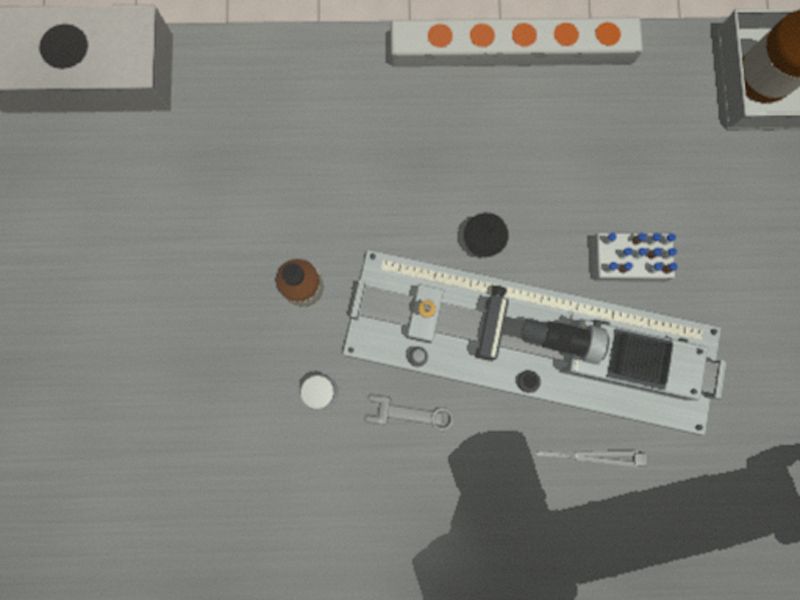

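View pics/scene0b.png

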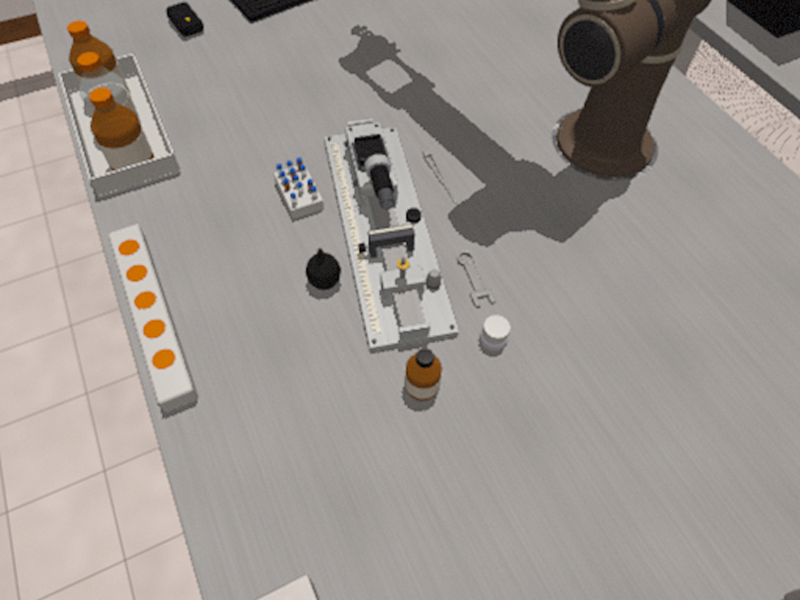

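The top view shows the rail running from the parked carriage (pad at about (641,358) in the 800-px picture) to the stop at about (493,322). I'll enlarge that part.

Run:
```python
import cv2
a=cv2.imread('pics/top0.png')[152:287,290:470]
cv2.imwrite('pics/top0c.png',cv2.resize(a,None,fx=4.4,fy=4.4,interpolation=cv2.INTER_CUBIC))
```

```text
(no output)
```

View pics/top0c.png

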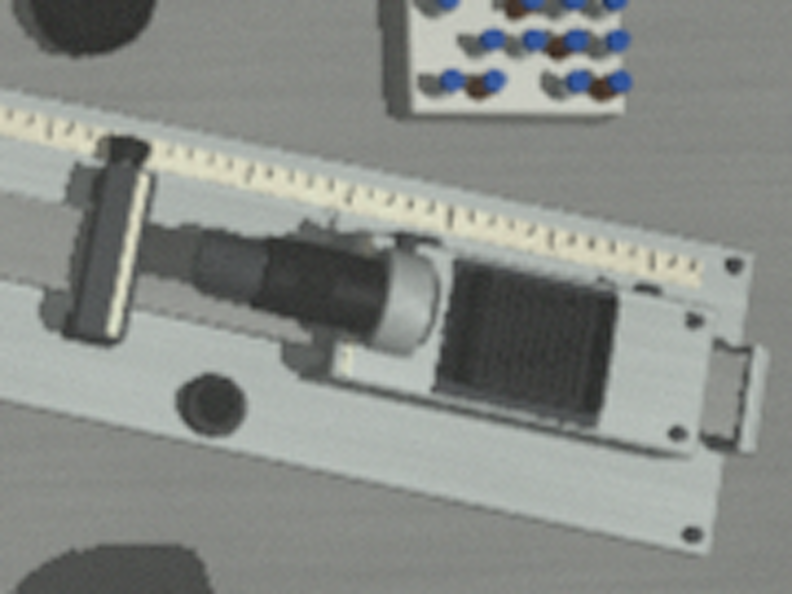

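Run:
```python
from h import *
d=pickle.load(open('pics/top0.pkl','rb'))
c=lambda x,y,z:atz(d,290+(x+.5)/4.4-.5,152+(y+.5)/4.4-.5,z)[:2]
b=lambda x,y,z:atz(d,x*.64-.18,y*.64-.18,z)[:2]
P=[b(370,251,16),c(752,255,16),c(708,553,16),b(344,354,16)]
print('plate',np.round(P,1),[np.linalg.norm(P[i]-P[i-1]) for i in range(4)],'ctr',np.mean(P,0))
ax=(P[0]-P[1]+P[3]-P[2]);ax/=np.linalg.norm(ax);print('ax',ax,np.degrees(np.arctan2(ax[1],ax[0])))
nx=np.array([ax[1],-ax[0]])
O=np.mean(P,0)
def loc(p):return np.round([(p-O)@nx,(p-O)@ax],1)
for n,L in dict(pad=[(458,260,88),(618,288,88),(600,428,88),(437,392,88)],car=[(332,375,68),(715,306,68),(690,454,68)],stop=[(153,170,67),(118,340,67),(105,160,67),(68,330,67)],ring=[(412,300,105)],cap=[(212,405,28)]).items():
  q=[c(*l) for l in L]; print(n,np.round(np.mean(q,0),1),[loc(p) for p in q],loc(np.mean(q,0)))
```

```text
plate [[ 645.1  234.6]
 [ 529.  -244.1]
 [ 387.1 -209.9]
 [ 503.4  271.7]] [np.float64(146.5137591997615), np.float64(492.6438019896958), np.float64(146.03145446245352), np.float64(495.49640433688654)] ctr [516.14899165  13.0840597 ]
ax [0.23522242 0.97194157] 76.39526616817852
pad [ 485.7 -103.6] [array([ 27. , -83.8]), array([  30.1, -156.1]), array([ -32.9, -157.9]), array([-32.9, -84.6])] [  -2.2 -120.6]
car [ 469.7 -133.4] [array([-33.6, -42.9]), array([  35.1, -209.1]), array([ -33.6, -207.9])] [ -10.7 -153.3]
stop [532.6  77.1] [array([41.1, 54.4]), array([-38.9,  55. ]), array([40.9, 77. ]), array([-39.4,  78.1])] [ 0.9 66.1]
ring [504.  -47.5] [array([  2.4, -61.7])] [  2.4 -61.7]
cap [461.7  26.2] [array([-56.,  -0.])] [-56.  -0.]
```

Emit:
apply_moves([
  [0,0.914,-0.763,0.111,0,0,0],
  [0,0.914,-0.763,0.111,0,0,0],
  [0,0.914,-0.763,0.111,0,0,0],
  [0,0.914,-0.763,0.111,0,0,0],
  [0,0.914,-0.763,0.111,0,0,0],
  [0,0.914,-0.763,0.111,0,0,0],
  [0,0.914,-0.763,0.111,0,0,0],
  [0,0.914,-0.763,0.111,0,0,0],
  [0,0.914,-0.763,0.111,0,0,0],
  [0,0.914,-0.763,0.111,0,0,0],
  [0,0.914,-0.763,0.111,0,0,0],
  [0,0.914,-0.763,0.111,0,0,0],
  [0,0.914,-0.763,0.111,0,0,0],
  [0,0.914,-0.763,0.111,0,0,0],
  [0,0.914,-0.763,0.111,0,0,0],
  [0,0.914,-0.763,0.111,0,0,0],
  [0,0.914,-0.763,0.111,0,0,0],
  [0,0.914,-0.763,0.111,0,0,0],
])

```text
t: 1.9
tcp_pos: [486.8, -106.4, 180.8]
tcp_rot: [[0.928, 0.374, -0.001], [0.374, -0.928, 0.0], [-0.001, -0.0, -1.0]]
force: [-0.3, -0.4, 0.1]
grip_width: -0.4
finger_force: 0.0
```

Emit:
apply_moves([
  [0,0,0,0,0,0,-0.0865],
  [0,0,0,0,0,0,-0.0865],
  [0,0,0,0,0,0,-0.0865],
  [0,0,0,0,0,0,-0.0865],
  [0,0,0,0,0,0,-0.0865],
  [0,0,0,0,0,0,-0.0865],
  [0,0,0,0,0,0,-0.0865],
  [0,0,0,0,0,0,0],
  [0,0,0,0,0,0,0],
])

```text
t: 2.8
tcp_pos: [486.4, -107.6, 181.0]
tcp_rot: [[0.237, 0.971, -0.001], [0.971, -0.237, 0.0], [0.0, -0.001, -1.0]]
force: [-0.4, -0.1, 0.2]
grip_width: -0.0
finger_force: 0.0
```

Run:
```python
from h import *
s=env.read_state();print(s['t'],s['tcp_pos'],s['tcp_rot'],s['grip_width'],s['force'])
d=snap('wrist','w1');print({k:v for k,v in d.items() if k!='frame'})
cv2.imwrite('pics/w1b.png',cv2.resize(cv2.imread('pics/w1.png'),(800,600),interpolation=cv2.INTER_CUBIC))
```

```text
2.8 [ 486.43686515 -107.55368376  181.02895187] [[ 2.37354970e-01  9.71422795e-01 -6.09863632e-04]
 [ 9.71422985e-01 -2.37354896e-01  1.92132066e-04]
 [ 4.18873491e-05 -6.38039051e-04 -9.99999796e-01]] -0.0409722518220426 [-0.39587639 -0.0713718   0.2322457 ]
{'vertical_fov': 65.70646984690485, 'cx': 254.68262562167794, 'cy': 194.27555153209326, 'tool_from_camera': array([[ 9.40714990e-04,  9.50016254e-01,  3.12199027e-01,
         8.02365041e+01],
       [ 9.99999306e-01, -6.72256293e-04, -9.67523619e-04,
        -9.04136924e-01],
       [-7.09285403e-04,  3.12199721e-01, -9.50016227e-01,
        -1.43089775e+02],
       [ 0.00000000e+00,  0.00000000e+00,  0.00000000e+00,
         1.00000000e+00]])}
```

View pics/w1b.png

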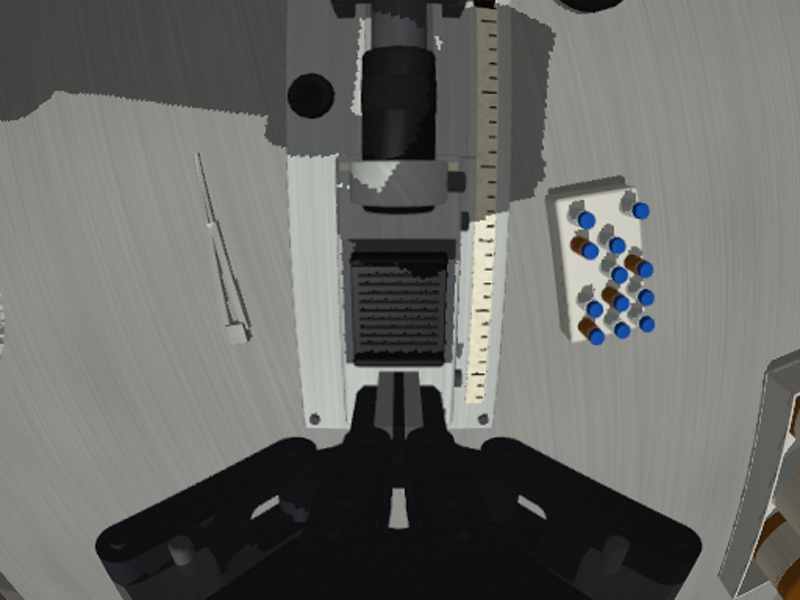

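The wrist view shows the pad's textured face spanning x 352-447, y 262-350, with the front ridge at y≈241-255 and the rear ridge at y≈352-366. The shut fingertips sit at (398,373).

Run:
```python
from h import *
d=pickle.load(open('pics/w1.pkl','rb'))
R=np.array([[.23735,.97142,-.0006],[.97142,-.23735,.0002],[0,-.0006,-1]]);t=np.array([486.44,-107.55,181.03])
f=192/np.radians(d['vertical_fov']/2); f2=192/np.tan(np.radians(d['vertical_fov'])/2)
T=np.array(d['tool_from_camera'])
def w(x,y,z,f):
  u,v=x*.64-.18-d['cx'],y*.64-.18-d['cy']; r=np.hypot(u,v); th=r/f
  k=np.array([u/r*np.sin(th),-v/r*np.sin(th),-np.cos(th)])
  o=R@T[:3,3]+t; q=R@T[:3,:3]@k; p=o+q*(z-o[2])/q[2]
  return p,np.round(R.T@(p-t),1)
for f in (f2,):
 for n,x,y,z in [('frontridge front',400,241,88),('frontridge rear',400,253,88),('face front',400,262,80),('face rear',400,350,80),('rear ridge front',400,353,88),('rear ridge back',400,366,80),('L',352,300,80),('R',447,300,80),('ridge L',348,245,88),('ridge R',455,245,88),('tip',398,373,181),('plate near L',305,428,16),('plate near R',493,428,16),('platemidL',290,200,16),('plateR',512,150,16)]:
  p,l=w(x,y,z,f); print(n,np.round(p,1),'tool',l)
```

```text
frontridge front [495.3 -71.9  88. ] tool [36.7  0.2 93. ]
frontridge rear [493.8 -78.1  88. ] tool [30.4  0.2 93. ]
face front [492.3 -84.5  80. ] tool [ 23.7   0.3 101. ]
face rear [ 480.1 -134.7   80. ] tool [-27.9   0.4 101. ]
rear ridge front [ 480.5 -133.    88. ] tool [-26.1   0.3  93. ]
rear ridge back [ 477.7 -144.6   80. ] tool [-38.1   0.4 101. ]
L [461.4 -99.1  80. ] tool [  2.2 -26.2 101. ]
R [ 512.5 -111.6   80. ] tool [  2.3  26.3 101. ]
ridge L [468.7 -67.5  88. ] tool [ 34.7 -26.7  93. ]
ridge R [522.6 -80.6  88. ] tool [34.8 28.8 93. ]
tip [487.6 -99.4 181. ] tool [ 8.2 -0.8  0. ]
plate near L [ 383.8 -211.6   16. ] tool [-125.4  -74.9  165.1]
plate near R [ 529.6 -247.1   16. ] tool [-125.3   75.2  165. ]
platemidL [427.5 -39.2  16. ] tool [ 52.4 -73.4 165.1]
plateR [579.6 -41.2  16. ] tool [ 86.6  74.8 165. ]
```

Emit:
apply_moves([
  [0,0.2,0,0.8,0,0,0],
  [0,0,0,0.8,0,0,0],
  [0,0,0,0.8,0,0,0],
  [0,0,0,0.8,0,0,0],
  [0,0,0,0.4,0,0,0],
  [0,0,0,0.2,0,0,0],
  [0,0,0,0.04,0,0,0],
  [0,0,0,0,0,0,0],
  [0,0,0,0,0,0,0],
  [0,0,0,0,0,0,0],
])

```text
t: 3.85
tcp_pos: [488.6, -103.0, 86.2]
tcp_rot: [[0.235, 0.972, 0.002], [0.972, -0.235, -0.001], [-0.0, 0.002, -1.0]]
force: [-0.5, -0.6, 0.2]
grip_width: 0.3
finger_force: 0.0
```

Emit:
apply_moves([
  [0,0,0,0.04,0,0,0],
  [0,0,0,0.04,0,0,0],
  [0,0,0,0.04,0,0,0],
  [0,0,0,0.04,0,0,0],
  [0,0,0,0.04,0,0,0],
  [0,0,0,0,0,0,0],
  [0,0,0,0,0,0,0],
])

```text
t: 4.55
tcp_pos: [487.8, -102.8, 80.3]
tcp_rot: [[0.235, 0.972, -0.0], [0.972, -0.235, 0.0], [0.0, -0.0, -1.0]]
force: [0.8, 0.1, -0.6]
grip_width: 0.1
finger_force: 0.0
```

Emit:
apply_moves([
  [0,0,0,0.04,0,0,0],
  [0,0,0,0.04,0,0,0],
  [0,0,0,0.04,0,0,0],
  [0,0,0,0.04,0,0,0],
  [0,0,0,0.04,0,0,0],
  [0,0,0,0,0,0,0],
  [0,0,0,0,0,0,0],
])

```text
t: 5.25
tcp_pos: [488.0, -102.8, 76.1]
tcp_rot: [[0.235, 0.972, -0.0], [0.972, -0.235, 0.0], [-0.0, -0.0, -1.0]]
force: [-2.2, -0.2, 7.4]
grip_width: -0.2
finger_force: 3.6
```

Emit:
apply_moves([
  [0,0,0,0.04,0,0,0],
  [0,0,0,0,0,0,0],
  [0,0.04,0,0,0,0,0],
  [0,0.08,0,0,0,0,0],
  [0,0.08,0,0,0,0,0],
  [0,0.08,0,0,0,0,0],
  [0,0.08,0,0,0,0,0],
  [0,0.08,0,0,0,0,0],
  [0,0.08,0,0,0,0,0],
  [0,0.08,0,0,0,0,0],
])

```text
t: 6.25
tcp_pos: [491.5, -88.5, 75.3]
tcp_rot: [[0.234, 0.972, -0.0], [0.972, -0.234, -0.001], [-0.001, -0.0, -1.0]]
force: [-3.2, -0.3, 7.7]
grip_width: 0.2
finger_force: 3.8
```

Run:
```python
from h import *
d=snap('wrist','w2')
s=env.read_state();print(s['t'],s['tcp_pos'],s['force'])
cv2.imwrite('pics/w2b.png',cv2.resize(cv2.imread('pics/w2.png'),(800,600),interpolation=cv2.INTER_CUBIC))
```

```text
6.3 [491.57688163 -88.17763508  75.28186021] [-2.76536747  0.59959124  7.32461146]
```

View pics/w2b.png

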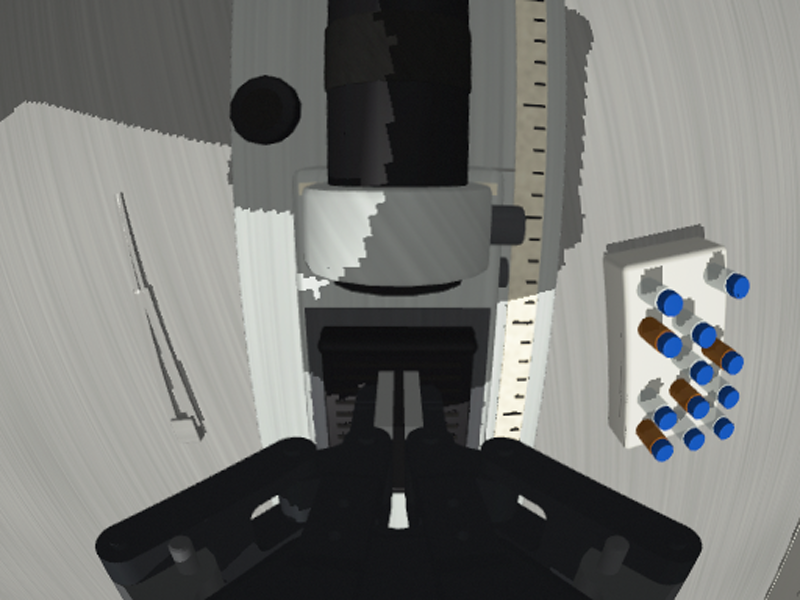

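The tips lie between the ridges just behind the front ridge, at about (398,372), and the pad is down in its recess. I'll keep pushing.

Emit:
apply_moves([
  [0,0.12,0,0,0,0,0],
  [0,0.16,0,0,0,0,0],
  [0,0.16,0,0,0,0,0],
  [0,0.16,0,0,0,0,0],
  [0,0.16,0,0,0,0,0],
  [0,0.16,0,0,0,0,0],
  [0,0.16,0,0,0,0,0],
  [0,0.16,0,0,0,0,0],
  [0,0.16,0,0,0,0,0],
  [0,0.16,0,0,0,0,0],
  [0,0.16,0,0,0,0,0],
  [0,0.16,0,0,0,0,0],
  [0,0.16,0,0,0,0,0],
  [0,0.12,0,0,0,0,0],
  [0,0.08,0,0,0,0,0],
  [0,0.08,0,0,0,0,0],
  [0,0.08,0,0,0,0,0],
  [0,0.08,0,0,0,0,0],
  [0,0.04,0,0,0,0,0],
  [0,0,0,0,0,0,0],
])

```text
t: 8.3
tcp_pos: [506.5, -27.0, 75.3]
tcp_rot: [[0.234, 0.972, 0.0], [0.972, -0.234, -0.0], [-0.0, 0.0, -1.0]]
force: [-2.8, 0.9, 7.7]
grip_width: -0.2
finger_force: 3.8
```

Run:
```python
from h import *
d=snap('top','t3')
s=env.read_state();print(s['t'],s['tcp_pos'],s['force'])
p=np.array(s['tcp_pos']);print((p[:2]-[486.44,-107.55])@[.2352,.972])
a=cv2.imread('pics/t3.png')[152:287,270:450]
cv2.imwrite('pics/t3c.png',cv2.resize(a,None,fx=4.4,fy=4.4,interpolation=cv2.INTER_CUBIC))
```

```text
8.35 [506.47338475 -26.97363316  75.34436707] [-2.61602375 -0.57697327  8.33652866]
83.03208066562009
```

View pics/t3c.png

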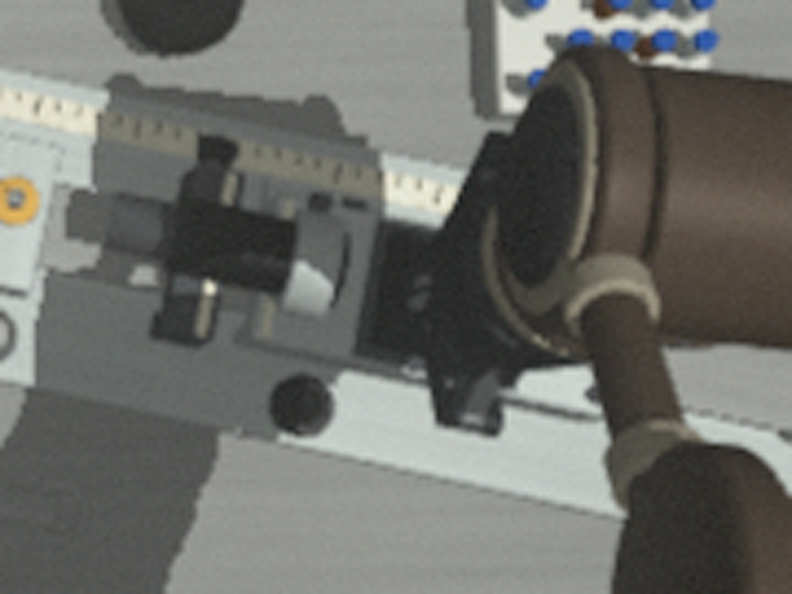

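The nose edge is at about (248,335) and the stop's face at about (215,340), a gap of roughly 13-16 mm. I'll approach slowly.

Emit:
apply_moves([
  [0,0.04,0,0,0,0,0],
  [0,0.04,0,0,0,0,0],
  [0,0.04,0,0,0,0,0],
  [0,0.04,0,0,0,0,0],
  [0,0.04,0,0,0,0,0],
  [0,0.04,0,0,0,0,0],
  [0,0.04,0,0,0,0,0],
  [0,0.04,0,0,0,0,0],
  [0,0.04,0,0,0,0,0],
  [0,0.04,0,0,0,0,0],
])

```text
t: 9.35
tcp_pos: [508.8, -17.5, 75.4]
tcp_rot: [[0.234, 0.972, 0.0], [0.972, -0.234, -0.0], [-0.0, 0.0, -1.0]]
force: [-2.9, -0.5, 7.7]
grip_width: 0.4
finger_force: 3.8
```

Emit:
apply_moves([
  [0,0.04,0,0,0,0,0],
  [0,0.04,0,0,0,0,0],
  [0,0.04,0,0,0,0,0],
  [0,0.04,0,0,0,0,0],
])

```text
t: 9.75
tcp_pos: [509.7, -13.6, 75.3]
tcp_rot: [[0.235, 0.972, 0.0], [0.972, -0.235, -0.0], [-0.0, 0.0, -1.0]]
force: [-3.1, -1.0, 7.4]
grip_width: -0.1
finger_force: 3.8
```

Emit:
apply_moves([
  [0,0.04,0,0,0,0,0],
  [0,0.04,0,0,0,0,0],
  [0,0.04,0,0,0,0,0],
])

```text
t: 10.05
tcp_pos: [510.3, -11.7, 75.3]
tcp_rot: [[0.233, 0.972, -0.0], [0.972, -0.233, -0.003], [-0.003, 0.0, -1.0]]
force: [-2.5, -5.1, 7.0]
grip_width: -0.0
finger_force: 3.8
```

Emit:
apply_moves([
  [0,0.04,0,0,0,0,0],
  [0,0.02,0,0,0,0,0],
  [0,0,0,0,0,0,0],
])

```text
t: 10.35
tcp_pos: [510.9, -10.4, 75.4]
tcp_rot: [[0.233, 0.972, 0.0], [0.972, -0.233, -0.003], [-0.003, 0.001, -1.0]]
force: [-1.7, -4.2, 8.0]
grip_width: -0.1
finger_force: 3.8
```

Run:
```python
from h import *
d=snap('top','t4')
s=env.read_state();print(s['t'],s['tcp_pos'],s['force'])
a=cv2.imread('pics/t4.png')[170:250,290:370]
cv2.imwrite('pics/t4c.png',cv2.resize(a,None,fx=7,fy=7,interpolation=cv2.INTER_CUBIC))
```

```text
10.4 [510.92585931 -10.46439308  75.43533339] [-3.05699767 -3.51598882  7.22407476]
```

View pics/t4c.png

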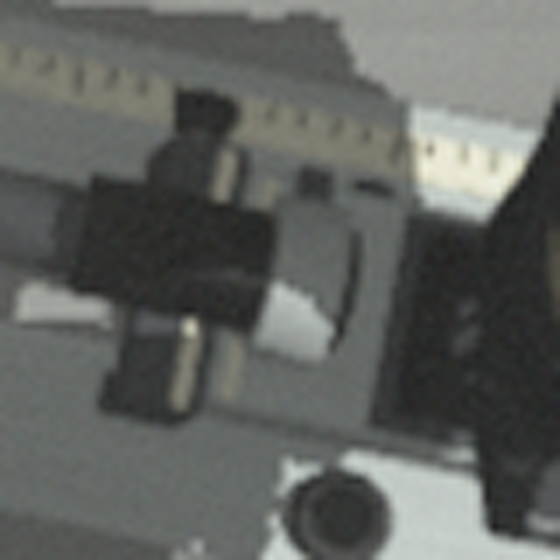

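Emit:
apply_moves([
  [0,0.04,0,0,0,0,0],
  [0,0.04,0,0,0,0,0],
  [0,0,0,0,0,0,0],
])

```text
t: 10.7
tcp_pos: [511.8, -8.6, 75.6]
tcp_rot: [[0.233, 0.972, 0.001], [0.972, -0.233, -0.003], [-0.003, 0.002, -1.0]]
force: [-3.2, -4.1, 7.6]
grip_width: 0.0
finger_force: 3.8
```

Emit:
apply_moves([
  [0,0.04,0,0,0,0,0],
  [0,0.04,0,0,0,0,0],
  [0,0,0,0,0,0,0],
])

```text
t: 11.0
tcp_pos: [512.5, -6.7, 75.6]
tcp_rot: [[0.233, 0.972, 0.002], [0.972, -0.233, -0.003], [-0.002, 0.002, -1.0]]
force: [-0.6, -4.9, 8.0]
grip_width: -0.1
finger_force: 3.7
```

Emit:
apply_moves([
  [0,0.04,0,0,0,0,0],
  [0,0.04,0,0,0,0,0],
  [0,0,0,0,0,0,0],
])

```text
t: 11.3
tcp_pos: [512.8, -5.6, 75.6]
tcp_rot: [[0.233, 0.973, 0.001], [0.973, -0.233, -0.005], [-0.004, 0.002, -1.0]]
force: [-1.9, -8.3, 8.4]
grip_width: -0.2
finger_force: 5.7
```

Emit:
apply_moves([
  [0,0.04,0,0,0,0,0],
  [0,0.04,0,0,0,0,0],
  [0,0,0,0,0,0,0],
])

```text
t: 11.6
tcp_pos: [512.8, -5.5, 75.5]
tcp_rot: [[0.231, 0.973, 0.0], [0.973, -0.231, -0.008], [-0.008, 0.002, -1.0]]
force: [-3.0, -12.9, 8.7]
grip_width: -0.0
finger_force: 8.6
```

The tips stalled against the front ridge at 13 N, so the nose is on the stop. I'll ease off part of the push, then lift straight up.

Emit:
apply_moves([
  [0,-0.06,0,0,0,0,0],
  [0,-0.04,0,0,0,0,0],
  [0,0,0,-0.04,0,0,0],
  [0,0,0,-0.04,0,0,0],
  [0,0,0,-0.04,0,0,0],
  [0,0,0,-0.04,0,0,0],
  [0,0,0,-0.04,0,0,0],
  [0,0,0,-0.04,0,0,0],
  [0,0,0,-0.04,0,0,0],
  [0,0,0,-0.04,0,0,0],
  [0,0,0,-0.04,0,0,0],
  [0,0,0,-0.04,0,0,0],
  [0,-0.04,0,-0.08,0,0,0],
  [0,0,0,-0.16,0,0,0],
  [0,0,0,-0.3,0,0,0],
  [0,0,0,-0.5,0,0,0],
  [0,0,0,-0.8,0,0,0],
  [0,0,0,-0.8,0,0,0],
  [0,0,0,0,0,0,0],
])

```text
t: 13.5
tcp_pos: [514.9, -4.6, 154.6]
tcp_rot: [[0.234, 0.972, 0.009], [0.972, -0.234, -0.001], [0.001, 0.008, -1.0]]
force: [0.9, -0.0, -0.1]
grip_width: -0.0
finger_force: 0.0
```

Run:
```python
from h import *
s=env.read_state();print(s['t'],s['tcp_pos'],s['force'])
d=snap('top','t5');snap('wrist','w5')
a=cv2.imread('pics/t5.png')[170:250,290:370];b=cv2.imread('pics/w5.png')
a=cv2.resize(a,(384,384),interpolation=cv2.INTER_CUBIC)
cv2.imwrite('pics/c5.png',np.hstack([a,b[:,60:460]]))
```

```text
13.5 [514.94077209  -4.63180326 154.57440119] [ 0.8774232  -0.00620707 -0.11772155]
```

View pics/c5.png

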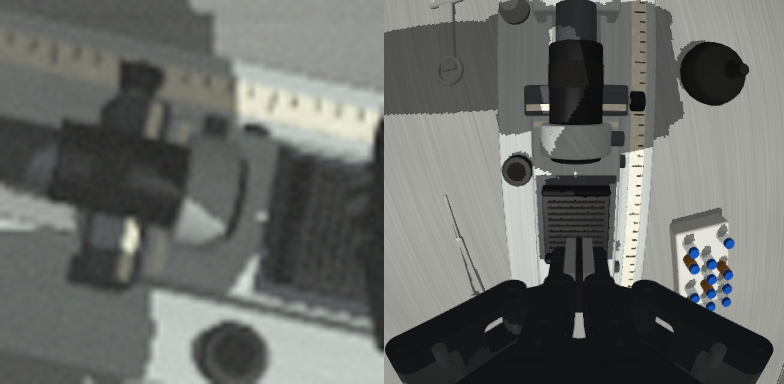

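Run:
```python
from h import *
b=cv2.imread('pics/w5.png')[75:155,190:290]
b=cv2.convertScaleAbs(b,alpha=1.8)
cv2.imwrite('pics/c6.png',cv2.resize(b,(750,600),interpolation=cv2.INTER_CUBIC))
```

```text
(no output)
```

View pics/c6.png

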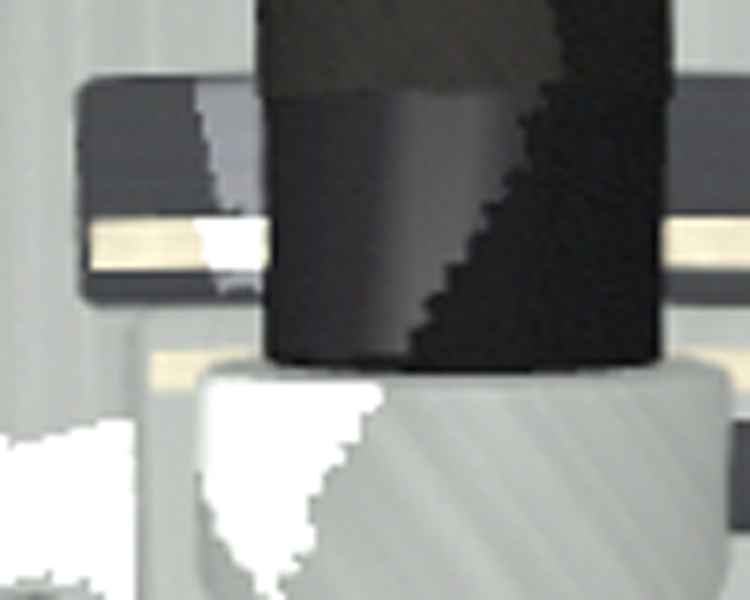

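The carriage top begins right at the stop's face (y≈305), with no visible gap. The pad is up and the tool is clear, so I'm handing in.

```bash
python3 -c "
from station import env
print(env.finish_job())"
```

```text
the job is handed in; nothing more can be done
None
```

The carriage was slid with the pad held down until its nose met the stop; the pad was then released and the arm lifted clear. The final pictures show no gap at the stop, and I handed the job in at about 13.6 s, though it returned no verdict.

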